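# Load the tilting wiring board with toroids

## Robot

A 7-joint arm with a two-finger parallel gripper is mounted at the origin on the work surface. World frame = base frame: x ahead of the robot, y to its left, z up, the work surface at z = 0. Lengths are in m, angles in rad, forces in N, time in s.
With the tool pointing down it reaches from about 0.4 to 0.925 m from the base axis. Payload 4.1 kg.
Tool frame: the origin (TCP) lies midway between the tips of the shut fingers; the grasp point (between the pads) lies 19 mm behind it; z points along the fingers, y is the line along which they close (so a half turn about z gives the same grasp; the last joint's range is limited). The gripper opens to 85 mm and grips with 20 to 120 N. Pads are 22 mm wide; open, the fingers measure 114 mm over their backs; the gripper's body (76 mm by 85 mm) begins 54 mm behind the grasp point. The pads swing forward as they close: fully open they stand 13 mm farther back than shut.
Start: joints at [1.135, 0.398, 0.045, 1.537, -0.019, 1.207, -0.051], TCP at [0.215, -0.614, 0.231] pointing down, gripper open.
Joint ranges: [-2.82, 2.82], [-0.49, 2.23], [-1.37, 1.46], [0, 2.46], [-1.36, 4.5], [0.23, 2], [-2.94, 2.94]. Speed limits (rad/s): [2.57, 2.57, 3.14, 3.14, 3.14, 3.14, 3.14].

## Interface

Orientations are given as a 3x3 rotation matrix whose columns are the frame's x, y, z axes.
In Python, from workcell import robot gives the robot as it stands.
- The arm moves only by the shell command python3 -m creep 'ROWS' [FORCE]. ROWS is JSON, one flat list of numbers, 7 for each row, row after row: the closure in counts, from 0 (fully open) to 255 (shut), then the shift along the tool's x, y, z in units of 0.04 m (1.0 is 0.04 m), then the turn, a rotation vector about the tool's x, y, z in units of 0.15 rad (1.0 is 0.15 rad). In form: [fingers, dx, dy, dz, wx, wy, wz, fingers, dx, dy, dz, wx, wy, wz, ...]. A call has 1 to 20 rows; each row shifts and turns the commanded pose from where the row before left it, along the tool's axes as they then stand; what a row does not reach is not made up. A row lasts 1/10 s, in which the tool goes at most 50 mm and 8.59 degrees, less where a joint would pass 70% of its speed; a pose out of reach is approached as far as the arm can. A call with a number of a shift or a turn outside -1 to 1 is refused whole. A call with a gripper value outside its range is refused whole. The fingers move at their own pace and stop on an object; FORCE is the grip in N (left out, the last holds). Time passes only in rows, so rows that do not move let the fingers close. It gives the time, the measured TCP pose, the force, the opening and the grip force at its end, in the units of the state.
- robot.sense(): the state, without advancing time (a new reading comes with each control period).
- robot.snapshot(name): name is "side" or "top"; returns the picture (400x640x3 uint8, red, green, blue); there is no depth.
- robot.camera_info(name): a dict with "intrinsics" (3x3 intrinsics, pixels), "k1" (the pictures are not rectified: a ray, as slopes to the right and down, at radius r is drawn at 1 + k1 r^2 times it, then the intrinsics apply), "T" (4x4, takes a point from camera to world coordinates). Camera axes: x right, y down, z forward; pixel columns grow to the right and rows downward; lengths in m; the calibration is good to about 2 mm. A picture is of the moment at which its call begins. camera_info takes no time and is no camera call.
- robot.sign_off(): hands the job in; it is judged then, once.
The state is a dict: "clock": time; "joint_positions": joint angles; "qd": joint speeds; "effort": joint torques, N m; "position": TCP position; "eef_rot": TCP orientation; "force": force on the tool from outside, world axes, zero at the start; "moment": the same for the moment, N m; "grip_width": finger opening in m; "grasp_force": force on a finger pad.
Only numpy, scipy, OpenCV 4.12 (cv2) and the standard library are available. Lean on these libraries where they do the work, as an engineer would, in place of code of your own. Each camera call takes 0.05 s, during which the arm holds its last target. There are 200 camera calls.

## Task

The tilting wiring board stands propped on its ratchet. Lift it past the top notch so that the pawl drops out, lower it flat, and seat every amber toroid's block flat and square in a pocket of its own. Then raise the loaded board, leave it propped on the middle of its three notches with all blocks still seated, and leave the tape roll, big black toroid and screwdriver alone.

Things in the scene. Friction and masses are not known exactly. Their poses are not given: they have to be found in the camera images.
- board (a joint): Tilting wiring board, hinged along its far edge on a fixed blue stand; the hinge is level, 115 mm above the table. Rad: 0 = flat on its stop, grows as the near (handle) edge rises, stop at 1.0. Notches hold it at 0.18 (lowest), 0.385 (middle), 0.60 (top). Raised 0.03 to 0.05 past a notch it is caught there; let go, it sinks slowly onto the last notch passed. Lifting takes 4 to 12 N.
- pawl (a joint): Orange ratchet pawl on the left side. Rad: about 0 = in (up to 0.15 while clicking over a notch), 0.55 = thrown out. Worked only by moving the board: lifted past about 0.82 rad (0.87 is sure) a red cam throws it out; it then stays out while the board is lowered and is put back in, ready for raising, over the last 0.05 rad before flat.
- handle (a point): Centre of the yellow round handle bar, 14 mm thick, 160 mm free length, along the board's free edge nearest the robot (parallel to the hinge), 270 mm from the hinge axis. The bar's axis lies 40 mm out from the board's edge, so a finger fits between; the bar can turn between the pads of a gripper that keeps pointing down. Axes as deck.
- deck (a point): Centre of the board, on the level of the pocket floors, 137.5 mm from the hinge axis (whose line lies in the plane of the pocket floors). x points from the handle to the hinge along the board, y along the hinge to the left, z square out of the board. Board 185 mm (x) by 230 mm (y).
- pocket0 (a point): Centre of the floor of a rectangular pocket in the board, row nearest the handle, left. Pocket 60 mm (x) by 44 mm (y), 8 mm deep below the blue ribs (a seated block stands 10 mm above them), floor grey; pockets 95 mm apart in x and 75 mm in y. Axes as deck.
- pocket1 (a point): Centre of the floor of a rectangular pocket in the board, row nearest the handle, middle. Pocket 60 mm (x) by 44 mm (y), 8 mm deep below the blue ribs (a seated block stands 10 mm above them), floor grey; pockets 95 mm apart in x and 75 mm in y. Axes as deck.
- pocket2 (a point): Centre of the floor of a rectangular pocket in the board, row nearest the handle, right. Pocket 60 mm (x) by 44 mm (y), 8 mm deep below the blue ribs (a seated block stands 10 mm above them), floor grey; pockets 95 mm apart in x and 75 mm in y. Axes as deck.
- pocket3 (a point): Centre of the floor of a rectangular pocket in the board, row nearest the hinge, left. Pocket 60 mm (x) by 44 mm (y), 8 mm deep below the blue ribs (a seated block stands 10 mm above them), floor grey; pockets 95 mm apart in x and 75 mm in y. Axes as deck.
- pocket4 (a point): Centre of the floor of a rectangular pocket in the board, row nearest the hinge, middle. Pocket 60 mm (x) by 44 mm (y), 8 mm deep below the blue ribs (a seated block stands 10 mm above them), floor grey; pockets 95 mm apart in x and 75 mm in y. Axes as deck.
- pocket5 (a point): Centre of the floor of a rectangular pocket in the board, row nearest the hinge, right. Pocket 60 mm (x) by 44 mm (y), 8 mm deep below the blue ribs (a seated block stands 10 mm above them), floor grey; pockets 95 mm apart in x and 75 mm in y. Axes as deck.
- toroid0: Toroid transformer on a black rectangular mounting block, 0.12 kg (varies). Block 56 mm (its x) by 40 mm (its y) by 18 mm high; on it an amber winding, 34 mm across, from 18 to 38 mm up. Origin: centre of the block's underside, z up. Grip the block across its 40 mm sides (or the winding). May be absent.
- toroid1: Toroid transformer on a black rectangular mounting block, 0.12 kg (varies). Block 56 mm (its x) by 40 mm (its y) by 18 mm high; on it an amber winding, 34 mm across, from 18 to 38 mm up. Origin: centre of the block's underside, z up. Grip the block across its 40 mm sides (or the winding). May be absent.
- toroid2: Toroid transformer on a black rectangular mounting block, 0.12 kg (varies). Block 56 mm (its x) by 40 mm (its y) by 18 mm high; on it an amber winding, 34 mm across, from 18 to 38 mm up. Origin: centre of the block's underside, z up. Grip the block across its 40 mm sides (or the winding). May be absent.
- toroid3: Toroid transformer on a black rectangular mounting block, 0.12 kg (varies). Block 56 mm (its x) by 40 mm (its y) by 18 mm high; on it an amber winding, 34 mm across, from 18 to 38 mm up. Origin: centre of the block's underside, z up. Grip the block across its 40 mm sides (or the winding). May be absent.
- toroid4: Toroid transformer on a black rectangular mounting block, 0.12 kg (varies). Block 56 mm (its x) by 40 mm (its y) by 18 mm high; on it an amber winding, 34 mm across, from 18 to 38 mm up. Origin: centre of the block's underside, z up. Grip the block across its 40 mm sides (or the winding). May be absent.
- toroid5: Toroid transformer on a black rectangular mounting block, 0.12 kg (varies). Block 56 mm (its x) by 40 mm (its y) by 18 mm high; on it an amber winding, 34 mm across, from 18 to 38 mm up. Origin: centre of the block's underside, z up. Grip the block across its 40 mm sides (or the winding). May be absent.
- tape_roll: Bystander: yellow tape roll, 90 mm across, 22 mm high, lying flat; origin centre of its underside. Leave alone.
- big_toroid: Bystander: black potted toroid, 96 mm across, 40 mm high; origin centre of its underside. Leave alone.
- screwdriver: Bystander: screwdriver lying on the bench along its x, about 0.2 m long. Leave alone.
Mind the look-alikes: they are no part of the job. Leave any green or turquoise look-alike of the toroid0 alone.

How it is judged:
On the way, in this order (a step that is already met when the one before it is completed fails the run):
1. the board was lifted past its top notch and the pawl dropped out (value of joint pawl above 0.4 rad), for 0.2 s.
2. the board was lowered flat (value of joint board below 0.03 rad), for 0.3 s.
3. with the board flat, every toroid present was seated flat and square in a pocket (value of joint board below 0.03 rad and z of toroid0 in the frame of deck between -0.003 and 0.003 m and x of toroid0 in the frame of deck between -0.0925 and 0.0925 m and y of toroid0 in the frame of deck between -0.115 and 0.115 m and angle between the z axis of each of toroid0, toroid1, toroid2, toroid3, toroid4, toroid5 and the z axis of deck, either way round below 0.07 rad and angle between the x axis of each of toroid0, toroid1, toroid2, toroid3, toroid4, toroid5 and the x axis of deck, either way round below 0.12 rad and z of toroid1 in the frame of deck between -0.003 and 0.003 m and x of toroid1 in the frame of deck between -0.0925 and 0.0925 m and y of toroid1 in the frame of deck between -0.115 and 0.115 m and z of toroid2 in the frame of deck between -0.003 and 0.003 m and x of toroid2 in the frame of deck between -0.0925 and 0.0925 m and y of toroid2 in the frame of deck between -0.115 and 0.115 m and z of toroid3 in the frame of deck between -0.003 and 0.003 m and x of toroid3 in the frame of deck between -0.0925 and 0.0925 m and y of toroid3 in the frame of deck between -0.115 and 0.115 m and z of toroid4 in the frame of deck between -0.003 and 0.003 m and x of toroid4 in the frame of deck between -0.0925 and 0.0925 m and y of toroid4 in the frame of deck between -0.115 and 0.115 m and z of toroid5 in the frame of deck between -0.003 and 0.003 m and x of toroid5 in the frame of deck between -0.0925 and 0.0925 m and y of toroid5 in the frame of deck between -0.115 and 0.115 m), for 0.3 s.
At the end, for the whole second after the job is handed in: The board rests on the middle notch (0.34 to 0.43 rad) with the pawl in, at rest; every toroid present lies in a pocket of the board, its underside within 3 mm of the pocket floor, within 0.07 rad of flat on the board and 0.12 rad of square to it, at rest, and the robot touches nothing (value of joint board between 0.34 and 0.43 rad and value of joint pawl below 0.08 rad and velocity of joint board between -0.05 and 0.05 rad/s and z of toroid0 in the frame of deck between -0.003 and 0.003 m and x of toroid0 in the frame of deck between -0.0925 and 0.0925 m and y of toroid0 in the frame of deck between -0.115 and 0.115 m and angle between the z axis of each of toroid0, toroid1, toroid2, toroid3, toroid4, toroid5 and the z axis of deck, either way round below 0.07 rad and angle between the x axis of each of toroid0, toroid1, toroid2, toroid3, toroid4, toroid5 and the x axis of deck, either way round below 0.12 rad and z of toroid1 in the frame of deck between -0.003 and 0.003 m and x of toroid1 in the frame of deck between -0.0925 and 0.0925 m and y of toroid1 in the frame of deck between -0.115 and 0.115 m and z of toroid2 in the frame of deck between -0.003 and 0.003 m and x of toroid2 in the frame of deck between -0.0925 and 0.0925 m and y of toroid2 in the frame of deck between -0.115 and 0.115 m and z of toroid3 in the frame of deck between -0.003 and 0.003 m and x of toroid3 in the frame of deck between -0.0925 and 0.0925 m and y of toroid3 in the frame of deck between -0.115 and 0.115 m and z of toroid4 in the frame of deck between -0.003 and 0.003 m and x of toroid4 in the frame of deck between -0.0925 and 0.0925 m and y of toroid4 in the frame of deck between -0.115 and 0.115 m and z of toroid5 in the frame of deck between -0.003 and 0.003 m and x of toroid5 in the frame of deck between -0.0925 and 0.0925 m and y of toroid5 in the frame of deck between -0.115 and 0.115 m and linear speed of each of toroid0, toroid1, toroid2, toroid3, toroid4, toroid5 below 0.03 m/s).
It fails at once if a bystander (tape roll, big black toroid, screwdriver) was shifted more than 40 mm (distance of any of tape_roll, big_toroid, screwdriver from where it was at the start of the episode above 0.04 m).
Of toroid0, toroid1, toroid2, toroid3, toroid4, toroid5 only 4 to 6 are there at a start; the rules pass over those that are not, and their reading is None.
At some moment in a run one of toroid0, toroid1, toroid2, toroid3, toroid4, toroid5 may be knocked a few centimetres aside while the robot is not near it.
It also fails if it takes over 210 s, if anything falls off the work surface, if the arm or the gripper's body presses on something with over 40 N, if the wrist force passes 120 N, or if a joint passes its speed limit or range.

## Working session

There is one attempt and no reset: what is moved stays moved. The work goes in short steps, Python scripts to look and compute and a shell command to move; the robot and the scene stay as the last step left them, time stands still between calls to the robot, and variables do not carry over. Pictures are saved under pics/ and viewed, at most 14 in all, crops included, and the job is handed in when it is done.

```bash
mkdir -p pics; ls
python3 - <<'E'
from workcell import robot
import cv2,numpy as np
np.set_printoptions(precision=4,suppress=True)
s=robot.sense();print(s['clock'],s['position'],s['eef_rot'],s['grip_width'])
for n in('side','top'):
    c=robot.camera_info(n);print(n,c)
    im=robot.snapshot(n);np.save(f'{n}.npy',im);cv2.imwrite(f'pics/{n}0.png',im[:,:,::-1])
E
```

```text
pics
0.0 [ 0.2146 -0.6129  0.2303] [[ 0.9438  0.3305 -0.0007]
 [ 0.3305 -0.9438  0.0017]
 [-0.0001 -0.0018 -1.    ]] 0.08544821156977934
side {'intrinsics': array([[410.1428,   0.    , 314.167 ],
       [  0.    , 410.1428, 193.7441],
       [  0.    ,   0.    ,   1.    ]]), 'k1': -0.07907541682214018, 'T': array([[-0.9045, -0.2664,  0.3331,  0.0805],
       [-0.4262,  0.5941, -0.6822,  0.8867],
       [-0.0161, -0.759 , -0.6509,  0.9078],
       [ 0.    ,  0.    ,  0.    ,  1.    ]])}
top {'intrinsics': array([[476.5005,   0.    , 322.7291],
       [  0.    , 476.5005, 208.9337],
       [  0.    ,   0.    ,   1.    ]]), 'k1': -0.02305545026456762, 'T': array([[-0.0025, -0.9963,  0.0863,  0.405 ],
       [-1.    ,  0.0032,  0.0079,  0.0427],
       [-0.0081, -0.0862, -0.9962,  1.4893],
       [ 0.    ,  0.    ,  0.    ,  1.    ]])}
```

View pics/top0.png

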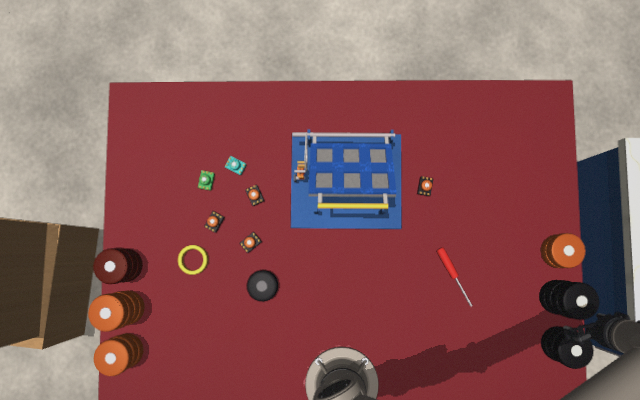

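View pics/side0.png

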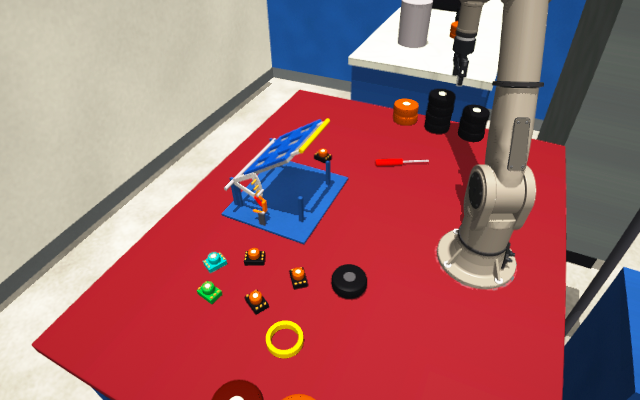

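The top view shows the propped board in the middle, with its yellow handle at (353,206). There are four amber toroids, at (254,195), (213,222), (250,242) and (426,186). The look-alikes are at (235,165) and (205,180), and the bystanders are the tape roll (193,260), black toroid (262,286) and screwdriver (455,275). The side view matches.

```bash
cat > h.py <<'E'
from workcell import robot
import cv2,numpy as np
np.set_printoptions(precision=4,suppress=True)
CI={n:robot.camera_info(n) for n in('side','top')}
def ray(n,uv):
    c=CI[n];K=c['intrinsics'];d=(np.array(uv,float)-K[:2,2])/[K[0,0],K[1,1]]
    m=d.copy()
    for _ in range(20): m=d/(1+c['k1']*(m@m))
    v=c['T'][:3,:3]@np.r_[m,1];return c['T'][:3,3],v
def plane(n,uv,z):
    o,v=ray(n,uv);return o+v*(z-o[2])/v[2]
def tri(uvt,uvs):
    (a,u),(b,v)=ray('top',uvt),ray('side',uvs)
    t=np.linalg.lstsq(np.c_[u,-v],b-a,rcond=None)[0]
    p,q=a+u*t[0],b+v*t[1];return (p+q)/2,np.linalg.norm(p-q)
def proj(n,p):
    c=CI[n];q=np.linalg.inv(c['T'])@np.r_[p,1];m=q[:2]/q[2];m=m*(1+c['k1']*m@m)
    return m*[c['intrinsics'][0,0],c['intrinsics'][1,1]]+c['intrinsics'][:2,2]
def hsv(im): return cv2.cvtColor(im,cv2.COLOR_RGB2HSV).astype(int)
def blobs(m,lo,hi):
    n,l,s,c=cv2.connectedComponentsWithStats(m.astype(np.uint8))
    return [(c[i],s[i,4],l==i) for i in range(1,n) if lo<=s[i,4]<=hi]
def amber(im):
    h=hsv(im);return (h[...,0]>=4)&(h[...,0]<=16)&(h[...,1]>140)&(h[...,2]>170)
def toroids(im,n='top'):
    """amber blobs -> centre on the winding plane, yaw of the black block from minAreaRect on z=.018"""
    h=hsv(im);out=[]
    for c,a,l in blobs(amber(im),25,220):
        p=plane(n,c,.030)
        if not(.15<p[0]<.95 and abs(p[1])<.65): continue
        u,v=c.astype(int)
        if min(u,v)<20 : continue
        red=((h[...,0]<4)|(h[...,0]>172))&(h[...,1]>150)&(h[...,2]<175)
        m=~red; k=np.zeros_like(m);k[v-17:v+18,u-17:u+18]=1;m=m&k.astype(bool)
        m=cv2.morphologyEx(m.astype(np.uint8),cv2.MORPH_OPEN,np.ones((3,3)))
        b=[x for x in blobs(m>0,60,700) if x[2][v,u]]
        r=None
        if b:
            cs,_=cv2.findContours(b[0][2].astype(np.uint8),0,2)
            pts=np.array([plane(n,q[0],.018)[:2] for q in max(cs,key=len)],np.float32)
            (cx,cy),(w,hh),ang=cv2.minAreaRect(pts)
            if w<hh: w,hh=hh,w;ang+=90
            r=(np.array([cx,cy]),w*1e3,hh*1e3,(ang+90)%180-90)
        out.append((c,a,p[:2],r))
    return out
def yellow(im):
    h=hsv(im);return (h[...,0]>=22)&(h[...,0]<=34)&(h[...,1]>120)&(h[...,2]>120)
E
python3 - <<'E'
from h import *
t,s=np.load('top.npy'),np.load('side.npy')
for x in toroids(t): print(*x)
print('side',*[(x[0],x[1],x[2]) for x in toroids(s,'side')],sep='\n')
def ends(m):
    y,x=np.nonzero(m);P=np.c_[x,y].astype(float);c=P.mean(0);d=np.linalg.svd(P-c,full_matrices=False)[2][0];k=(P-c)@d
    return c+d*k.min(),c+d*k.max(),c
for n,im in(('t',t),('s',s)):
    for c,a,l in blobs(yellow(im),60,2000): print(n,c,a,ends(l))
E
```

```text
[426.22 185.  ] 50 [ 0.6045 -0.2653] (array([ 0.6048, -0.2632]), 58.669090270996094, 43.26155409216881, -11.345787048339844)
[252.8444 194.1333] 45 [0.578  0.2699] (array([0.577 , 0.2675]), 59.209760278463364, 43.07766258716583, 26.819005966186523)
[211.8222 220.8444] 45 [0.4957 0.3956] (array([0.495 , 0.3922]), 59.66317281126976, 47.95828089118004, -29.48937225341797)
[248.6596 241.8511] 47 [0.431  0.2812] (array([0.4305, 0.2784]), 59.34712663292885, 44.114816933870316, -50.185787200927734)
side
(array([408.1628, 117.5349]), np.int32(43), array([ 0.3788, -0.6402]))
(array([321.6818, 151.1136]), np.int32(44), array([ 0.6085, -0.2664]))
(array([262.7115, 203.3269]), np.int32(52), array([0.6605, 0.0773]))
(array([253.0882, 252.1618]), np.int32(68), array([0.5793, 0.268 ]))
(array([297.6538, 272.1154]), np.int32(78), array([0.4319, 0.2788]))
(array([254.65, 295.69]), np.int32(100), array([0.4978, 0.3934]))
(array([298.2067, 396.98  ]), np.int32(150), array([0.2794, 0.5772]))
t [352.1479 205.2337] 338 (array([317.9896, 204.7725]), array([387.031 , 205.7047]), array([352.1479, 205.2337]))
t [192.0677 259.3871] 310 (array([179.9418, 251.6608]), array([204.2626, 267.1573]), array([192.0677, 259.3871]))
s [313.4143 135.5095] 210 (array([328.5034, 118.5579]), array([298.8525, 151.8687]), array([313.4143, 135.5095]))
s [284.0901 338.9282] 655 (array([286.2468, 320.4454]), array([281.9413, 357.3432]), array([284.0901, 338.9282]))
```

Run:
```python
from h import *
A,e1=tri((317.99,204.77),(298.85,151.87));B,e2=tri((387.03,205.70),(328.5,118.56))
print(A,e1,B,e2,np.linalg.norm(A-B)); C,e3=tri((352.15,205.23),(313.4,135.5));print(C,e3)
M=(A+B)/2; d=(A-B)[:2];yaw=np.arctan2(-d[0],d[1]);th=np.arcsin((M[2]-.115)/.27)
print('yaw',yaw,'theta',th)
hx=M+np.array([np.cos(yaw),np.sin(yaw),0])*.27*np.cos(th);hx[2]=.115;print('hinge',hx)
for th in(.6,.7,.8,.9,0.):print(th,hx-np.array([np.cos(yaw)*.27*np.cos(th),np.sin(yaw)*.27*np.cos(th),-.27*np.sin(th)]))
# white hinge bar in the top view
t=np.load('top.npy');h=hsv(t);m=(h[...,1]<60)&(h[...,2]>130);m[:125]=0;m[150:]=0;m[:,:280]=0;m[:,415:]=0
y,x=np.nonzero(m);print(len(x),[ (u,y[x==u].mean()) for u in range(295,402,8) if (x==u).any()])
```

```text
[0.5239 0.0654 0.2611] 0.003506098510746597 [ 0.5167 -0.1131  0.2726] 0.0031803675508043834 0.17899845131529427
[ 0.5218 -0.0232  0.2631] 0.002649041002963883
yaw -0.04001458925805466 theta 0.5972200380472522
hinge [ 0.7434 -0.0328  0.115 ]
0.6 [ 0.5207 -0.0239  0.2675]
0.7 [ 0.537  -0.0246  0.2889]
0.8 [ 0.5554 -0.0253  0.3087]
0.9 [ 0.5757 -0.0261  0.3265]
0.0 [ 0.4736 -0.022   0.115 ]
518 [(295, np.float64(133.5)), (303, np.float64(134.0)), (311, np.float64(133.5)), (319, np.float64(137.4)), (327, np.float64(137.4)), (335, np.float64(134.5)), (343, np.float64(134.5)), (351, np.float64(137.4)), (359, np.float64(134.5)), (367, np.float64(134.5)), (375, np.float64(137.4)), (383, np.float64(137.4)), (391, np.float64(134.5))]
```

```bash
python3 -m creep '[150,0,0,-0.37,0,0,-0.9, 150,0,0,-0.37,0,0,-0.9, 150,0,0,-0.37,0,0,-0.9, 150,0,0,-0.37,0,0,-0.9, 150,0,0,-0.37,0,0,-0.9, 150,0,0,-0.37,0,0,-0.9, 150,0,0,-0.37,0,0,-0.9, 150,0,0,-0.37,0,0,-0.9, 150,0,0,-0.37,0,0,-0.92]' 40; python3 -m creep '[150,0.98,0.51,0,0,0,0, 150,0.98,0.51,0,0,0,0, 150,0.98,0.51,0,0,0,0, 150,0.98,0.51,0,0,0,0, 150,0.98,0.51,0,0,0,0, 150,0.98,0.51,0,0,0,0, 150,0.98,0.51,0,0,0,0, 150,0.98,0.51,0,0,0,0, 150,0.98,0.51,0,0,0,0, 150,0.98,0.51,0,0,0,0, 150,0.98,0.51,0,0,0,0, 150,0.98,0.51,0,0,0,0, 150,0.98,0.51,0,0,0,0, 150,0,0,0,0,0,0]'; python3 -c "
from h import *;print(robot.sense()['eef_rot'],robot.sense()['joint_positions'])"
```

```text
clock: 1.0
position: [0.2147, -0.6132, 0.3645]
eef_rot: [[0.01, 1.0, -0.001], [1.0, -0.01, 0.001], [0.001, -0.001, -1.0]]
force: [0.2, 0.3, 0.9]
grip_width: 0.0352
grasp_force: 0.0
clock: 2.4
position: [0.4901, -0.1005, 0.3645]
eef_rot: [[0.004, 1.0, 0.001], [1.0, -0.004, 0.004], [0.004, 0.001, -1.0]]
force: [-0.0, 0.7, 0.3]
grip_width: 0.0352
grasp_force: 0.0
[[ 0.0037  1.      0.0013]
 [ 1.     -0.0037  0.0037]
 [ 0.0037  0.0013 -1.    ]] [ 0.6917  0.0751 -0.6078  1.6655  0.0396  1.4136  0.0753]
```

```bash
python3 -m creep '[150,0.97,0.4,0,0,0,0, 150,0.96,0.38,0,0,0,0, 150,0,0,0.75,0,0,0.1, 150,0,0,0.75,0,0,0, 150,0,0,0.75,0,0,0, 150,0,0,0.7,0,0,0, 150,0,0,0,0,0,0]'
python3 - <<'E'
from h import *
import cv2
t,s=robot.snapshot('top'),robot.snapshot('side')
a=cv2.resize(t[100:260,270:430],(480,480),interpolation=2);b=cv2.resize(s[70:230,230:390],(320,320),interpolation=2)
o=np.zeros((480,800,3),np.uint8);o[:,:480]=a;o[:320,480:]=b;cv2.imwrite('pics/g1.png',o[:,:,::-1])
E
```

```text
clock: 3.1
position: [0.5172, -0.0323, 0.2424]
eef_rot: [[0.031, 0.999, -0.009], [1.0, -0.031, 0.0], [0.0, -0.009, -1.0]]
force: [0.6, 0.4, 0.7]
grip_width: 0.0351
grasp_force: 0.0
```

View pics/g1.png

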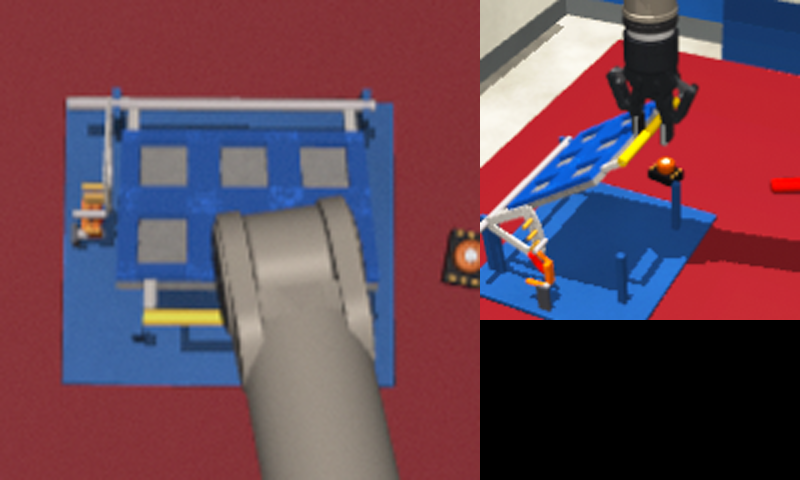

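The crop shows one finger on each side of the yellow bar, at (612,125) and (662,130), so I can close the gripper.

```bash
python3 -m creep '[255,0,0,0,0,0,0, 255,0,0,0,0,0,0, 255,0,0,0,0,0,0, 255,0,0,0,0,0,0]' 40;  python3 - <<'E'
from h import *
p=robot.sense()['position']
print(p)
E
```

```text
clock: 3.6
position: [0.5188, -0.0315, 0.2481]
eef_rot: [[0.03, 1.0, -0.004], [1.0, -0.03, -0.001], [-0.002, -0.003, -1.0]]
force: [-6.8, 0.0, 5.4]
grip_width: 0.0124
grasp_force: 38.9
[ 0.5188 -0.0315  0.2481]
```

```bash
python3 -m creep '[255,0,0.12,-0.165,0,0,0, 255,0,0.12,-0.165,0,0,0, 255,0,0.13,-0.157,0,0,0, 255,0,0.13,-0.157,0,0,0, 255,0,0.14,-0.15,0,0,0, 255,0,0.14,-0.15,0,0,0, 255,0,0.147,-0.14,0,0,0, 255,0,0.147,-0.14,0,0,0, 255,0,0.154,-0.13,0,0,0, 255,0,0.154,-0.13,0,0,0, 255,0,0,0,0,0,0, 255,0,0,0,0,0,0, 255,0,0,0,0,0,0]' 40
```

```text
clock: 4.9
position: [0.5724, -0.0321, 0.308]
eef_rot: [[0.03, 1.0, -0.007], [1.0, -0.03, -0.0], [-0.001, -0.007, -1.0]]
force: [-11.1, 0.9, 8.2]
grip_width: 0.0127
grasp_force: 39.3
```

Run:
```python
from h import *
s=robot.snapshot('side');p=robot.sense()['position']
print('theta',np.arctan2(p[2]+.019-.115,.7416-p[0]))
cv2.imwrite('pics/g2.png',cv2.resize(s[70:230,200:400],(600,480),interpolation=2)[:,:,::-1])
```

```text
theta 0.8971726029653656
```

View pics/g2.png

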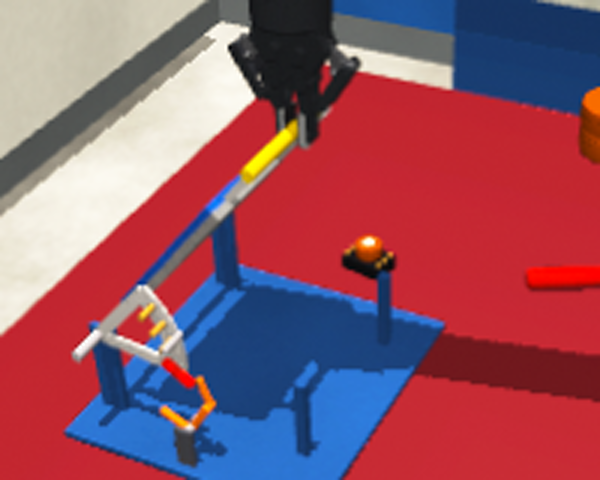

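The orange pawl at (190,410) is thrown out by the red cam, with θ≈0.90. Next I lower the board along the arc.

```bash
python3 -m creep '[255,0,-0.234,0.194,0,0,0, 255,0,-0.225,0.205,0,0,0, 255,0,-0.215,0.214,0,0,0, 255,0,-0.205,0.224,0,0,0, 255,0,-0.195,0.233,0,0,0, 255,0,-0.185,0.242,0,0,0, 255,0,-0.174,0.25,0,0,0, 255,0,-0.162,0.257,0,0,0, 255,0,-0.15,0.264,0,0,0, 255,0,-0.138,0.271,0,0,0, 255,0,-0.126,0.277,0,0,0, 255,0,-0.113,0.282,0,0,0, 255,0,-0.101,0.287,0,0,0, 255,0,-0.088,0.291,0,0,0, 255,0,-0.074,0.295,0,0,0, 255,0,-0.061,0.298,0,0,0, 255,0,-0.048,0.3,0,0,0, 255,0,-0.034,0.302,0,0,0, 255,0,-0.02,0.303,0,0,0, 255,0,-0.007,0.304,0,0,0]' 40;python3 -m creep '[255,0,0,0,0,0,0,255,0,0,0,0,0,0]'
```

```text
clock: 6.95
position: [0.4723, -0.0309, 0.0938]
eef_rot: [[0.031, 1.0, -0.003], [1.0, -0.031, -0.002], [-0.002, -0.003, -1.0]]
force: [-4.1, -0.6, -2.1]
grip_width: 0.0127
grasp_force: 43.1
clock: 7.15
position: [0.4722, -0.0309, 0.0938]
eef_rot: [[0.031, 1.0, -0.003], [1.0, -0.031, -0.001], [-0.001, -0.003, -1.0]]
force: [-5.2, -2.3, -4.3]
grip_width: 0.0126
grasp_force: 43.2
```

```bash
python3 -m creep '[255,0,0,0,0,0,0, 150,0,0,0,0,0,0, 150,0,0,0,0,0,0, 150,0,0,-0.4,0,0,0, 150,0,0,-0.9,0,0,0, 150,0,0,-0.9,0,0,0, 150,0,0,-0.9,0,0,0, 150,0,-1,0,0,0,0, 0,0.5,-1,0,0,0,0, 0,1,-0.6,0,0,0,0, 0,1,0,0,0,0,0, 0,1,0,0,0,0,0, 0,1,0,0,0,0,0, 0,1,0,0,0,0,0, 0,1,0,0,0,0,0,0,0,0,0,0,0,0]'
python3 - <<'E'
from h import *
t,s=robot.snapshot('top'),robot.snapshot('side');np.save('top1.npy',t);np.save('side1.npy',s)
for x in toroids(t): print(*x)
h=hsv(t)
m=(h[...,1]<90)&(h[...,2]>90)&(h[...,2]<190)
for c,a,l in blobs(m[100:240,280:420],100,400): c=c+[280,100];print('grey',c,a,plane('top',c,.115))
for c,a,l in blobs(yellow(t),60,2000):
    y,x=np.nonzero(l);print('y',c,a,np.polyfit(x,y,1),plane('top',(x.min()-.5,y[x==x.min()].mean()),.122),plane('top',(x.max()+.5,y[x==x.max()].mean()),.122))
o=np.zeros((480,800,3),np.uint8);o[:,:480]=cv2.resize(t[100:260,270:430],(480,480),interpolation=2);o[:320,480:]=cv2.resize(s[100:260,200:360],(320,320),interpolation=2);cv2.imwrite('pics/g3.png',o[:,:,::-1])
E
```

```text
clock: 8.75
position: [0.3779, 0.2406, 0.2202]
eef_rot: [[0.022, 1.0, 0.003], [1.0, -0.022, 0.008], [0.008, 0.003, -1.0]]
force: [0.0, 0.3, -0.6]
grip_width: 0.0854
grasp_force: 0.0
[300.2632 171.6053] 38 [0.6477 0.1235] None
[426.     185.0851] 47 [ 0.6042 -0.2646] (array([ 0.6047, -0.2635]), 58.61322581768036, 42.66948252916336, -11.595657348632812)
[252.8409 194.2045] 44 [0.5777 0.2699] (array([0.577 , 0.2675]), 59.128183871507645, 43.05557161569595, 26.642908096313477)
[211.9091 220.9773] 44 [0.4953 0.3953] (array([0.4941, 0.3915]), 59.67780575156212, 46.80263251066208, -29.48654556274414)
grey [324.  164.5] 300 [0.6542 0.0495 0.115 ]
grey [350.  164.5] 300 [ 0.6539 -0.0264  0.115 ]
grey [376.  164.5] 300 [ 0.6537 -0.1022  0.115 ]
grey [324.     196.9361] 313 [0.559  0.0498 0.115 ]
grey [349.9553 197.    ] 313 [ 0.5585 -0.0255  0.115 ]
grey [375.9777 197.0318] 314 [ 0.5582 -0.101   0.115 ]
y [349.4783 226.5534] 253 [ -0.0006 226.7485] [0.4743 0.0657 0.122 ] [ 0.4723 -0.1122  0.122 ]
y [189.0658 257.9095] 243 [ -0.2704 309.0422] [0.3778 0.4703 0.122 ] [0.3919 0.387  0.122 ]
```

View pics/g3.png

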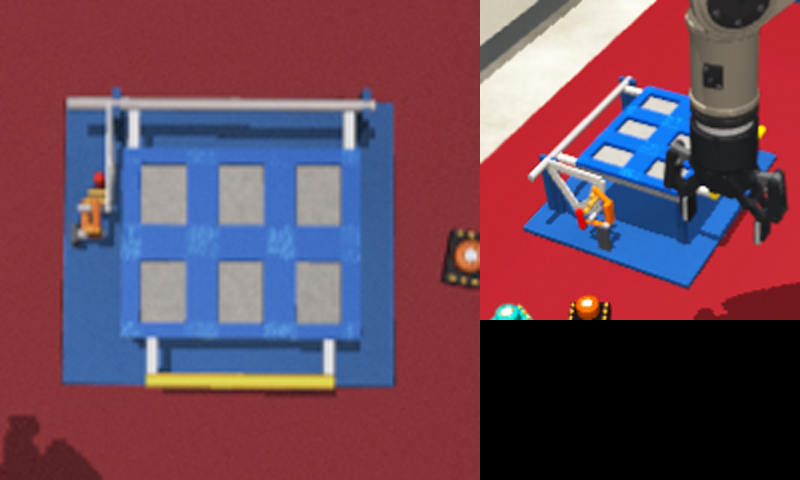

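The board is flat, the pockets are clear, and the pawl is going back in at (95,210). Next is the first toroid, which I'll centre mechanically by squeezing it lengthwise and then crosswise.

```bash
cat >> h.py <<'E'
def d(x,y,z,yaw=None):
    """units to go in present tool axes (then turn) ; yaw deg = wanted world angle of tool y mod 180"""
    s=robot.sense();R=np.array(s['eef_rot']);p=np.array(s['position'])
    out=[R.T@(np.array([x,y,z])-p)/.04]
    a=np.degrees(np.arctan2(R[1,1],R[0,1]))
    if yaw is not None:
        out.append(('wz',-np.radians((yaw-a+90)%180-90)/.15,'tooly',a,'q7',s['joint_positions'][6]))
        # level correction
    out.append(('tilt wx,wy',(R.T@np.cross(R[:,2],[0,0,-1]))/.15));print(*out)
E
python3 -m creep '[0,0,0,0.4,0,0,0.945, 0,0,0,0.4,0,0,0.945, 0,0,0,0.4,0,0,0.945, 0,0,0,0.4,0,0,0.945, 0,0,0,0.4,0,0,0.945, 0,0,0,0.4,0,0,0.945, 0,0.8,0.06,0.1,0,0,0, 0,0.8,0.06,0.1,0,0,0,0,0,0,0,0,0,0]'; python3 -c "
from h import *
d(.431,.279,.002,-50)"
```

```text
clock: 9.75
position: [0.4341, 0.2709, 0.1144]
eef_rot: [[0.774, 0.633, 0.002], [0.633, -0.774, 0.003], [0.004, -0.001, -1.0]]
force: [-0.8, -0.2, 0.0]
grip_width: 0.0854
grasp_force: 0.0
[ 0.058  -0.2031  2.811 ] ('wz', np.float64(-0.08104485199837395), 'tooly', np.float64(-50.69652919561538), 'q7', np.float64(-1.8428344677704303)) ('tilt wx,wy', array([-0.0068, -0.0265, -0.    ]))
```

```bash
python3 -m creep '[0,0.06,-0.2,0.7,0,0,-0.08, 0,0,0,0.7,0,0,0, 0,0,0,0.7,0,0,0, 0,0,0,0.7,0,0,0, 0,0,0,0,0,0,0, 255,0,0,0,0,0,0, 255,0,0,0,0,0,0, 255,0,0,0,0,0,0, 255,0,0,0,0,0,0]' 30; python3 -c "
from h import *
d(.431,.279,.003,-50)"
```

```text
clock: 10.65
position: [0.4284, 0.2782, 0.004]
eef_rot: [[0.764, 0.645, 0.003], [0.645, -0.764, 0.001], [0.003, 0.002, -1.0]]
force: [0.1, -1.7, 7.2]
grip_width: 0.0552
grasp_force: 32.5
[0.0639 0.0266 0.0258] ('wz', np.float64(0.016604725528430033), 'tooly', np.float64(-49.85729289608717), 'q7', np.float64(-2.0068873384618398)) ('tilt wx,wy', array([ 0.0103, -0.0187, -0.    ]))
```

```bash
python3 -m creep '[0,0,0,0,0,0,0, 0,0,0,0,0,0,0, 0,0,0,0,0,0,0, 0,0,0,0,0,0,-0.952, 0,0,0,0,0,0,-0.952, 0,0,0,0,0,0,-0.952, 0,0,0,0,0,0,-0.952, 0,0,0,0,0,0,-0.952, 0,0,0,0,0,0,-0.952, 0,0,0,0,0,0,-0.952, 0,0,0,0,0,0,-0.952, 0,0,0,0,0,0,-0.952, 0,0,0,0,0,0,-0.952, 0,0,0,0,0,0,-0.952,0,0,0,0,0,0,0]'; python3 -c "
from h import *
d(.4284,.2782,.005,40)"
```

```text
clock: 12.15
position: [0.4268, 0.2776, 0.0018]
eef_rot: [[-0.645, 0.764, -0.001], [0.764, 0.645, 0.0], [0.001, -0.001, -1.0]]
force: [-0.6, 0.4, 0.0]
grip_width: 0.0854
grasp_force: 0.0
[-0.0141  0.0416 -0.081 ] ('wz', np.float64(0.01756276695763425), 'tooly', np.float64(40.15094086348664), 'q7', np.float64(-0.6622226729573077)) ('tilt wx,wy', array([-0.0045, -0.0066, -0.    ]))
```

```bash
python3 -m creep '[0,-0.014,0.04,-0.08,0,0,0, 255,0,0,0,0,0,0, 255,0,0,0,0,0,0, 255,0,0,0,0,0,0, 255,0,0,0,0,0,0]' 60; python3 -c "
from h import *
d(.4284,.2782,.005,40)"
```

```text
clock: 12.65
position: [0.429, 0.2788, 0.0059]
eef_rot: [[-0.645, 0.764, 0.001], [0.764, 0.645, 0.0], [-0.001, 0.001, -1.0]]
force: [0.8, 0.4, 4.4]
grip_width: 0.0383
grasp_force: 61.1
[-0.0028 -0.021   0.0217] ('wz', np.float64(0.02000412367196128), 'tooly', np.float64(40.17192277888917), 'q7', np.float64(-0.6563199909899574)) ('tilt wx,wy', array([ 0.0074,  0.0035, -0.    ]))
```

```bash
python3 -m creep '[255,0,0,-0.4,0,0,0, 255,0,0,-0.9,0,0,-0.97, 255,0,0,-0.9,0,0,-0.97, 255,0,0,-0.9,0,0,-0.97, 255,0,0,-0.9,0,0,-0.97, 255,0,0,-0.9,0,0,-0.97, 255,0,0,0,0,0,-0.95, 255,-0.7,-0.716,0,0,0,0, 255,-0.7,-0.716,0,0,0,0, 255,-0.7,-0.716,0,0,0,0, 255,-0.7,-0.716,0,0,0,0, 255,-0.7,-0.716,0,0,0,0, 255,-0.7,-0.716,0,0,0,0, 255,-0.7,-0.716,0,0,0,0, 255,-0.6,-0.716,0,0,0,0, 255,0,0,0,0,0,0]'; python3 -c "
from h import *
d(.6526,.0496,.14,90)"
```

```text
clock: 14.25
position: [0.6519, 0.0418, 0.1992]
eef_rot: [[-1.0, 0.011, -0.001], [0.011, 1.0, -0.003], [0.001, -0.003, -1.0]]
force: [0.3, -1.4, -2.3]
grip_width: 0.0383
grasp_force: 60.9
[-0.0166  0.2005  1.4802] ('wz', np.float64(-0.07082046656921913), 'tooly', np.float64(89.39134292436546), 'q7', np.float64(0.9362731128113306)) ('tilt wx,wy', array([-0.0214, -0.0033,  0.    ]))
```

```bash
python3 -m creep '[255,-0.016,0.2,0.5,-0.02,0,-0.07, 255,0,0,0.5,0,0,0, 255,0,0,0.48,0,0,0,255,0,0,0,0,0,0]'
python3 - <<'E'
from h import *
d(.6526,.0496,.121,90)
s=robot.snapshot('side');np.save('s2.npy',s)
p=proj('side',[.6526,.0496,.15]);u,v=p.astype(int);print(p)
cv2.imwrite('pics/g4.png',cv2.resize(s[v-50:v+50,u-60:u+60],(720,600),interpolation=2)[:,:,::-1])
E
```

```text
clock: 14.65
position: [0.646, 0.0572, 0.1375]
eef_rot: [[-1.0, -0.014, -0.007], [-0.014, 1.0, 0.001], [0.007, 0.001, -1.0]]
force: [-0.1, -0.2, -1.7]
grip_width: 0.0384
grasp_force: 60.9
[-0.1642 -0.1935  0.41  ] ('wz', np.float64(0.091350366902527), 'tooly', np.float64(90.78509857207295), 'q7', np.float64(0.897715686323315)) ('tilt wx,wy', array([ 0.0059, -0.0491, -0.    ]))
[265.7348 169.3878]
```

View pics/g4.png

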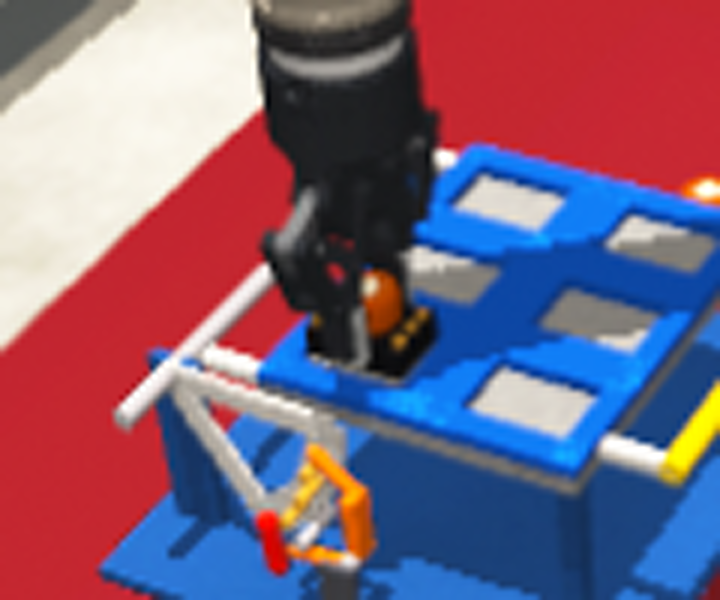

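The block hangs just above the left far pocket at (375,340) in the crop. It was still settling, so I'll wait, correct it and check again.

```bash
python3 -m creep '[255,0,0,0,0,0,0,255,0,0,0,0,0,0,255,0,0,0,0,0,0]'; python3 -c "
from h import *
d(.6526,.0496,.121,90)"
```

```text
clock: 15.0
position: [0.6499, 0.0576, 0.1431]
eef_rot: [[-1.0, -0.011, 0.002], [-0.011, 1.0, 0.003], [-0.002, 0.003, -1.0]]
force: [0.0, 0.0, -1.9]
grip_width: 0.0384
grasp_force: 60.9
[-0.0655 -0.2036  0.5528] ('wz', np.float64(0.07247541087060491), 'tooly', np.float64(90.62288027420433), 'q7', np.float64(0.8982238963347479)) ('tilt wx,wy', array([ 0.0204,  0.0114, -0.    ]))
```

```bash
python3 -m creep '[255,-0.065,-0.2,0,0.02,0.01,0.07, 255,0,0,0,0,0,0,255,0,0,0,0,0,0,255,0,0,0,0,0,0, 255,0,0,0.1,0,0,0, 255,0,0,0.1,0,0,0, 255,0,0,0.1,0,0,0, 255,0,0,0,0,0,0, 255,0,0,0,0,0,0]'; python3 -c "
from h import *
d(.6526,.0496,.121,90)"
```

```text
clock: 15.9
position: [0.6518, 0.0495, 0.1298]
eef_rot: [[-1.0, -0.001, -0.002], [-0.001, 1.0, -0.0], [0.002, -0.0, -1.0]]
force: [-0.5, 0.4, -2.0]
grip_width: 0.0381
grasp_force: 60.9
[-0.0192  0.0018  0.2209] ('wz', np.float64(0.004594719697608786), 'tooly', np.float64(90.03948870700779), 'q7', np.float64(0.8933504219605104)) ('tilt wx,wy', array([-0.0003, -0.0125,  0.    ]))
```

```bash
python3 -m creep '[255,-0.015,0,0.06,0,0,0, 255,0,0,0.06,0,0,0, 255,0,0,0.06,0,0,0, 255,0,0,0.04,0,0,0, 255,0,0,0,0,0,0, 255,0,0,0,0,0,0]'; python3 -c "
from h import *
d(.6526,.0496,.121,90)"
```

```text
clock: 16.5
position: [0.6525, 0.0495, 0.122]
eef_rot: [[-1.0, -0.001, -0.001], [-0.001, 1.0, -0.001], [0.001, -0.001, -1.0]]
force: [-2.6, 0.2, 4.7]
grip_width: 0.0382
grasp_force: 64.3
[-0.0014  0.003   0.0241] ('wz', np.float64(0.0033399421279283813), 'tooly', np.float64(90.02870468816224), 'q7', np.float64(0.8880091658488454)) ('tilt wx,wy', array([-0.0035, -0.0094, -0.    ]))
```

```bash
python3 -m creep '[90,0,0,0,0,0,0, 90,0,0,0,0,0,0, 90,0,0,-0.4,0,0,0, 90,0,0,-0.8,0,0,0, 90,0,0,-0.8,0,0,0, 0,0.31,0.92,-0.2,0,0,0, 0,0.31,0.92,0,0,0,0, 0,0.31,0.92,0,0,0,0, 0,0.31,0.92,0,0,0,0, 0,0.31,0.92,0,0,0,0, 0,0.31,0.9,0,0,0,0, 0,0,0,0.2,0,0,0.92, 0,0,0,0.3,0,0,0.92, 0,0,0,0.3,0,0,0.92, 0,0,0,0.4,0,0,0.92, 0,0,0,0.4,0,0,0.92, 0,0,0,0.4,0,0,0.92, 0,0,0,0.4,0,0,0.92, 0,0,0,0.3,0,0,0.92]';python3 -m creep '[0,0,0,0,0,0,0, 0,0,0,0,0,0,0, 0,0,0,0,0,0,0]'
python3 - <<'E'
from h import *
d(.578,.2685,.0025,27)
t,s=robot.snapshot('top'),robot.snapshot('side')
for n,i in (('top',t),('side',s)):
    for x in toroids(i,n): print(n,x[0],x[1],x[2],plane(n,x[0],.145)[:2],x[3] and x[3][3])
E
```

```text
clock: 18.4
position: [0.578, 0.2698, 0.1015]
eef_rot: [[-0.446, 0.895, -0.001], [0.895, 0.446, 0.0], [0.001, -0.001, -1.0]]
force: [-0.7, -0.6, -0.1]
grip_width: 0.0853
grasp_force: 0.0
clock: 18.7
position: [0.5786, 0.2702, 0.1027]
eef_rot: [[-0.452, 0.892, 0.0], [0.892, 0.452, 0.001], [0.001, 0.001, -1.0]]
force: [-0.5, -0.4, 0.4]
grip_width: 0.0853
grasp_force: 0.0
[-0.0336 -0.0341  2.5057] ('wz', np.float64(-0.01205078755158065), 'tooly', np.float64(26.89643111002285), 'q7', np.float64(-0.46553372382767216)) ('tilt wx,wy', array([ 0.0046, -0.0068, -0.    ]))
top [324.    162.566] 53 [0.6757 0.0499] [0.6544 0.0493] None
top [300.1538 171.9487] 39 [0.6466 0.1238] [0.6275 0.1174] None
top [426.0625 185.0625] 48 [ 0.6043 -0.2648] [ 0.5886 -0.2406] -10.654693603515625
top [212.0233 221.    ] 43 [0.4952 0.395 ] [0.4881 0.3672] -28.46936798095703
side [408.2553 117.7234] 47 [ 0.378  -0.6388] [ 0.339  -0.4389] None
side [322.9615 150.1154] 26 [ 0.6068 -0.2744] [ 0.5379 -0.1223] None
side [265.3617 170.5957] 47 [ 0.7408 -0.0763] [0.6543 0.0499] None
side [252.3889 252.9074] 54 [0.5797 0.2712] [0.5143 0.3519] None
side [254.6893 295.9029] 103 [0.4973 0.3939] [0.4427 0.4585] None
side [298.2067 396.98  ] 150 [0.2794 0.5772] [0.2533 0.6177] None
```

```bash
python3 -m creep '[0,-0.02,0,0.62,0,0,0, 0,0,0,0.62,0,0,0, 0,0,0,0.62,0,0,0, 0,0,0,0.61,0,0,0, 0,0,0,0,0,0,0, 0,0,0,0,0,0,0, 255,0,0,0,0,0,0, 255,0,0,0,0,0,0, 255,0,0,0,0,0,0]' 30; python3 -m creep '[0,0,0,0,0,0,0, 0,0,0,0,0,0,0, 0,0,0,0,0,0,0, 0,0,0,0,0,0,-0.952, 0,0,0,0,0,0,-0.952, 0,0,0,0,0,0,-0.952, 0,0,0,0,0,0,-0.952, 0,0,0,0,0,0,-0.952, 0,0,0,0,0,0,-0.952, 0,0,0,0,0,0,-0.952, 0,0,0,0,0,0,-0.952, 0,0,0,0,0,0,-0.952, 0,0,0,0,0,0,-0.952, 0,0,0,0,0,0,-0.952,0,0,0,0,0,0,0,0,0,0,0,0,0,0,0,0,0,0,0,0,0]'; python3 -c "
from h import *
d(.578,.27,.0055,117)"
```

```text
clock: 19.7
position: [0.5792, 0.2693, 0.0043]
eef_rot: [[-0.45, 0.893, 0.001], [0.893, 0.45, 0.001], [0.0, 0.001, -1.0]]
force: [-1.1, -1.9, 5.2]
grip_width: 0.0549
grasp_force: 32.9
clock: 21.4
position: [0.5782, 0.2687, 0.0026]
eef_rot: [[-0.894, -0.449, -0.001], [-0.449, 0.894, -0.0], [0.001, 0.0, -1.0]]
force: [-0.0, 0.3, -0.1]
grip_width: 0.0855
grasp_force: 0.0
[-0.0097  0.0319 -0.0736] ('wz', np.float64(-0.03921149849334716), 'tooly', np.float64(116.66300199419214), 'q7', np.float64(0.863391178734122)) ('tilt wx,wy', array([ 0.0022, -0.0095, -0.    ]))
```

```bash
python3 -m creep '[0,-0.03,0,-0.07,0,0,0, 255,0,0,0,0,0,0, 255,0,0,0,0,0,0, 255,0,0,0,0,0,0, 255,0,0,0,0,0,0]' 60; python3 -m creep '[255,0,0,-0.4,0,0,0, 255,0,0,-0.9,0,0,0, 255,0,0,-0.9,0,0,0.77, 255,0,0,-0.9,0,0,0.77, 255,0,0,-0.9,0,0,0.77, 255,0,0,-0.9,0,0,0.77, 255,0.07,-0.8,0,0,0,0, 255,0.07,-0.8,0,0,0,0, 255,0.08,-0.8,0,0,0,0, 255,0.08,-0.8,0,0,0,0, 255,0.08,-0.8,0,0,0,0, 255,0.08,-0.8,0,0,0,0, 255,0.08,-0.7,0,0,0,0, 255,0,0,0.7,0,0,0, 255,0,0,0.6,0,0,0, 255,0,0,0,0,0,0,255,0,0,0,0,0,0,255,0,0,0,0,0,0]';python3 -c "
from h import *
d(.5575,.0495,.121,90)"
```

```text
clock: 21.9
position: [0.5795, 0.2696, 0.0059]
eef_rot: [[-0.893, -0.451, -0.001], [-0.451, 0.893, 0.0], [0.001, 0.001, -1.0]]
force: [-0.0, -0.3, -0.6]
grip_width: 0.0379
grasp_force: 61.1
clock: 23.7
position: [0.5599, 0.0501, 0.1511]
eef_rot: [[-1.0, -0.006, 0.001], [-0.006, 1.0, 0.0], [-0.001, 0.0, -1.0]]
force: [-0.3, -0.7, -1.1]
grip_width: 0.0384
grasp_force: 61.1
[ 0.0608 -0.0147  0.7529] ('wz', np.float64(0.04127302934392718), 'tooly', np.float64(90.354715558369), 'q7', np.float64(0.8843112718746513)) ('tilt wx,wy', array([0.0028, 0.006 , 0.    ]))
```

```bash
python3 -m creep '[255,0.061,-0.015,0.15,0,0,0.04, 255,0,0,0.15,0,0,0, 255,0,0,0.15,0,0,0, 255,0,0,0.06,0,0,0, 255,0,0,0,0,0,0, 255,0,0,0,0,0,0,255,0,0,0,0,0,0]'; python3 -c "
from h import *
d(.5575,.0495,.121,90)"
```

```text
clock: 24.4
position: [0.5567, 0.0486, 0.129]
eef_rot: [[-1.0, 0.001, -0.001], [0.001, 1.0, 0.0], [0.001, 0.0, -1.0]]
force: [-0.3, 0.8, -1.8]
grip_width: 0.0382
grasp_force: 61.2
[-0.0212  0.0226  0.1992] ('wz', np.float64(-0.003923451625706328), 'tooly', np.float64(89.96628041710849), 'q7', np.float64(0.8602255947901899)) ('tilt wx,wy', array([ 0.0002, -0.0093, -0.    ]))
```

```bash
python3 -m creep '[255,-0.02,0.022,0.05,0,0,0, 255,0,0,0.05,0,0,0, 255,0,0,0.05,0,0,0, 255,0,0,0.05,0,0,0, 255,0,0,0,0,0,0, 255,0,0,0,0,0,0]'; python3 -c "
from h import *
d(.5575,.0495,.121,90)"
```

```text
clock: 25.0
position: [0.5576, 0.0496, 0.1219]
eef_rot: [[-1.0, 0.001, -0.001], [0.001, 1.0, -0.001], [0.001, -0.001, -1.0]]
force: [-2.8, -0.3, 6.3]
grip_width: 0.0387
grasp_force: 65.7
[ 0.0034 -0.002   0.0218] ('wz', np.float64(-0.004865281035081113), 'tooly', np.float64(89.95818598958172), 'q7', np.float64(0.8511786638375995)) ('tilt wx,wy', array([-0.0037, -0.0079,  0.    ]))
```

```bash
python3 -m creep '[90,0,0,0,0,0,0, 90,0,0,0,0,0,0, 90,0,0,-0.4,0,0,0, 90,0,0,-0.8,0,0,0, 90,0,0,-0.8,0,0,0, 0,0.155,0.86,-0.2,0,0,0, 0,0.155,0.86,0,0,0,0, 0,0.155,0.86,0,0,0,0, 0,0.155,0.86,0,0,0,0, 0,0.155,0.86,0,0,0,0, 0,0.155,0.86,0,0,0,0, 0,0.155,0.86,0,0,0,0, 0,0.155,0.86,0,0,0,0, 0,0.155,0.86,0,0,0,0, 0,0.155,0.86,0,0,0,0]';python3 -m creep '[0,0,0,0.3,0,0,-0.88, 0,0,0,0.3,0,0,-0.88, 0,0,0,0.3,0,0,-0.88, 0,0,0,0.4,0,0,-0.88, 0,0,0,0.4,0,0,-0.88, 0,0,0,0.4,0,0,-0.88, 0,0,0,0.4,0,0,-0.88, 0,0,0,0.3,0,0,-0.88, 0,0,0,0,0,0,0, 0,0,0,0,0,0,0, 0,0,0,0,0,0,0]'
python3 - <<'E'
from h import *
d(.4955,.3945,.0025,150.5)
t,s=robot.snapshot('top'),robot.snapshot('side')
for n,i in (('top',t),('side',s)):
    for x in toroids(i,n): print(n,x[0],x[1],x[2],plane(n,x[0],.145)[:2],x[3] and x[3][3])
E
```

```text
clock: 26.5
position: [0.4955, 0.395, 0.2102]
eef_rot: [[-1.0, 0.001, -0.001], [0.001, 1.0, 0.001], [0.001, 0.001, -1.0]]
force: [1.1, 0.3, 0.8]
grip_width: 0.0854
grasp_force: 0.0
clock: 27.6
position: [0.496, 0.3941, 0.0985]
eef_rot: [[-0.495, -0.869, -0.0], [-0.869, 0.495, 0.001], [-0.001, 0.001, -1.0]]
force: [0.0, 0.6, -0.3]
grip_width: 0.0853
grasp_force: 0.0
[-0.0006  0.015   2.3991] ('wz', np.float64(-0.017169444946205953), 'tooly', np.float64(150.35243949020003), 'q7', np.float64(1.241283563025521)) ('tilt wx,wy', array([ 0.0049,  0.0061, -0.    ]))
top [324.    162.566] 53 [0.6757 0.0499] [0.6544 0.0493] None
top [300.1842 171.8421] 38 [0.6469 0.1237] [0.6279 0.1173] None
top [426.0625 185.0625] 48 [ 0.6043 -0.2648] [ 0.5886 -0.2406] -10.654693603515625
top [324.0377 195.8302] 53 [0.5719 0.0501] [0.5588 0.0495] None
side [407.814  117.7674] 43 [ 0.3796 -0.6377] [ 0.3404 -0.438 ] None
side [322.9615 150.1154] 26 [ 0.6068 -0.2744] [ 0.5379 -0.1223] None
side [292.9333 178.6222] 45 [ 0.6305 -0.0756] [0.5584 0.0505] None
side [262.5686 203.2353] 51 [0.6611 0.0771] [0.5851 0.1832] None
side [253.9605 297.0921] 76 [0.4971 0.3979] [0.4425 0.4619] None
side [298.2067 396.98  ] 150 [0.2794 0.5772] [0.2533 0.6177] None
```

```bash
python3 -m creep '[0,0,0.015,0.6,0,0,0, 0,0,0,0.6,0,0,0, 0,0,0,0.6,0,0,0, 0,0,0,0.6,0,0,0, 0,0,0,0,0,0,0, 0,0,0,0,0,0,0, 255,0,0,0,0,0,0, 255,0,0,0,0,0,0, 255,0,0,0,0,0,0]' 30; python3 -m creep '[0,0,0,0,0,0,0, 0,0,0,0,0,0,0, 0,0,0,0,0,0,0, 0,0,0,0,0,0,0.952, 0,0,0,0,0,0,0.952, 0,0,0,0,0,0,0.952, 0,0,0,0,0,0,0.952, 0,0,0,0,0,0,0.952, 0,0,0,0,0,0,0.952, 0,0,0,0,0,0,0.952, 0,0,0,0,0,0,0.952, 0,0,0,0,0,0,0.952, 0,0,0,0,0,0,0.952, 0,0,0,0,0,0,0.952,0,0,0,0,0,0,0,0,0,0,0,0,0,0,0,0,0,0,0,0,0]'; python3 -c "
from h import *
d(.496,.394,.0055,60.5)"
```

```text
clock: 28.6
position: [0.4954, 0.3947, 0.0026]
eef_rot: [[-0.493, -0.87, 0.0], [-0.87, 0.493, 0.002], [-0.002, 0.001, -1.0]]
force: [-0.4, -0.4, 3.3]
grip_width: 0.0549
grasp_force: 33.3
clock: 30.3
position: [0.4948, 0.3937, 0.001]
eef_rot: [[-0.871, 0.491, -0.002], [0.491, 0.871, -0.0], [0.002, -0.001, -1.0]]
force: [-0.1, -0.1, -0.4]
grip_width: 0.0856
grasp_force: 0.0
[-0.0224  0.0207 -0.1128] ('wz', np.float64(0.009903126897627701), 'tooly', np.float64(60.585111106282476), 'q7', np.float64(-0.24730925442120444)) ('tilt wx,wy', array([-0.0064, -0.01  , -0.    ]))
```

```bash
python3 -m creep '[0,0,0.015,-0.11,0,0,0, 255,0,0,0,0,0,0, 255,0,0,0,0,0,0, 255,0,0,0,0,0,0, 255,0,0,0,0,0,0]' 60; python3 -m creep '[255,0,0,-0.4,0,0,0, 255,0,0,-0.9,0,0,0, 255,0,0,-0.9,0,0,-0.86, 255,0,0,-0.9,0,0,-0.86, 255,0,0,-0.9,0,0,-0.86, 255,0,0,-0.9,0,0,-0.86, 255,-0.28,-0.885,0,0,0,0, 255,-0.28,-0.885,0,0,0,0, 255,-0.28,-0.885,0,0,0,0, 255,-0.28,-0.885,0,0,0,0, 255,-0.28,-0.885,0,0,0,0, 255,-0.28,-0.885,0,0,0,0, 255,-0.28,-0.885,0,0,0,0, 255,-0.28,-0.885,0,0,0,0, 255,-0.28,-0.885,0,0,0,0, 255,-0.28,-0.885,0,0,0,0, 255,-0.28,-0.885,0,0,0,0, 255,-0.28,-0.885,0,0,0,0, 255,-0.28,-0.885,0,0,0,0, 255,-0.28,-0.885,0,0,0,0]';python3 -m creep '[255,0,0,0.5,0,0,0, 255,0,0,0.5,0,0,0, 255,0,0,0,0,0,0,255,0,0,0,0,0,0,255,0,0,0,0,0,0]';python3 -c "
from h import *
d(.6522,-.1018,.121,90)"
```

```text
clock: 30.8
position: [0.4954, 0.3946, 0.0059]
eef_rot: [[-0.87, 0.493, -0.001], [0.493, 0.87, 0.0], [0.001, -0.0, -1.0]]
force: [0.7, -0.4, -1.0]
grip_width: 0.0385
grasp_force: 61.0
clock: 32.8
position: [0.6525, -0.1028, 0.202]
eef_rot: [[-1.0, -0.001, -0.002], [-0.001, 1.0, -0.0], [0.002, -0.0, -1.0]]
force: [0.8, 1.0, -2.2]
grip_width: 0.0388
grasp_force: 61.0
clock: 33.3
position: [0.6529, -0.0997, 0.1625]
eef_rot: [[-1.0, -0.003, -0.0], [-0.003, 1.0, 0.0], [0.0, 0.0, -1.0]]
force: [0.3, -1.2, -1.0]
grip_width: 0.0383
grasp_force: 61.0
[ 0.0167 -0.0528  1.0367] ('wz', np.float64(0.018849811941525824), 'tooly', np.float64(90.16200220032971), 'q7', np.float64(1.1479920979415759)) ('tilt wx,wy', array([ 0.0009, -0.0004,  0.    ]))
```

```bash
python3 -m creep '[255,0.017,-0.053,0.25,0,0,0.02, 255,0,0,0.25,0,0,0, 255,0,0,0.2,0,0,0, 255,0,0,0.1,0,0,0, 255,0,0,0,0,0,0, 255,0,0,0,0,0,0,255,0,0,0,0,0,0]'; python3 -c "
from h import *
d(.6522,-.1018,.121,90)"
```

```text
clock: 34.0
position: [0.6519, -0.1033, 0.1292]
eef_rot: [[-1.0, 0.002, -0.001], [0.002, 1.0, 0.0], [0.001, 0.0, -1.0]]
force: [0.2, 0.4, -2.1]
grip_width: 0.0384
grasp_force: 61.0
[-0.0088  0.0368  0.2043] ('wz', np.float64(-0.015790704057499383), 'tooly', np.float64(89.86428889529478), 'q7', np.float64(1.1280856322192199)) ('tilt wx,wy', array([ 0.0004, -0.0095,  0.    ]))
```

```bash
python3 -m creep '[255,-0.009,0.037,0.05,0,0,-0.015, 255,0,0,0.05,0,0,0, 255,0,0,0.05,0,0,0, 255,0,0,0.05,0,0,0, 255,0,0,0,0,0,0, 255,0,0,0,0,0,0]'; python3 -c "
from h import *
d(.6522,-.1018,.121,90)"
```

```text
clock: 34.6
position: [0.6524, -0.103, 0.1281]
eef_rot: [[-1.0, 0.002, -0.001], [0.002, 1.0, -0.006], [0.001, -0.006, -1.0]]
force: [-11.8, -3.4, 30.7]
grip_width: 0.0385
grasp_force: 64.5
[0.0045 0.0322 0.1761] ('wz', np.float64(-0.011968840296349597), 'tooly', np.float64(89.89713539480296), 'q7', np.float64(1.1222259376690633)) ('tilt wx,wy', array([-0.0408, -0.0067, -0.    ]))
```

```bash
python3 -m creep '[255,0,0,-0.2,0,0,0, 255,0,0.03,-0.05,0,0,0, 255,0,0,0,0,0,0, 255,0,0,0,0,0,0, 255,0,0,0,0,0,0]'; python3 -c "
from h import *
d(.6522,-.1015,.121,90)"
```

```text
clock: 35.1
position: [0.6517, -0.1007, 0.1303]
eef_rot: [[-1.0, -0.0, -0.003], [-0.0, 1.0, 0.0], [0.003, 0.0, -1.0]]
force: [0.6, -0.3, -1.0]
grip_width: 0.0382
grasp_force: 61.0
[-0.0122 -0.0211  0.2323] ('wz', np.float64(0.00012480392487245124), 'tooly', np.float64(90.00107261072428), 'q7', np.float64(1.1273316664742923)) ('tilt wx,wy', array([ 0.0015, -0.0191, -0.    ]))
```

```bash
python3 -m creep '[255,-0.012,-0.018,0.06,0,0,0, 255,0,0,0.06,0,0,0, 255,0,0,0.06,0,0,0, 255,0,0,0.04,0,0,0, 255,0,0,0,0,0,0, 255,0,0,0,0,0,0]'; python3 -c "
from h import *
d(.6522,-.1015,.121,90)"
```

```text
clock: 35.7
position: [0.6527, -0.1014, 0.1225]
eef_rot: [[-1.0, 0.0, -0.001], [0.0, 1.0, -0.0], [0.001, -0.0, -1.0]]
force: [-0.1, 0.1, -2.1]
grip_width: 0.0382
grasp_force: 61.0
[ 0.0115 -0.003   0.0375] ('wz', np.float64(-0.0010941286783184433), 'tooly', np.float64(89.99059665667322), 'q7', np.float64(1.1230138948897312)) ('tilt wx,wy', array([-0.0005, -0.0096, -0.    ]))
```

```bash
python3 -m creep '[255,0,0,0.05,0,0,0, 255,0,0,0,0,0,0, 90,0,0,0,0,0,0, 90,0,0,0,0,0,0, 90,0,0,-0.4,0,0,0, 90,0,0,-0.8,0,0,0, 90,0,0,-0.8,0,0,0, 0,0.24,-0.815,-0.2,0,0,0, 0,0.24,-0.815,0,0,0,0, 0,0.24,-0.815,0,0,0,0, 0,0.24,-0.815,0,0,0,0, 0,0.24,-0.815,0,0,0,0, 0,0,0,0,0,0,0]';python3 -m creep '[0,0,0,0,0,0,0.93, 0,0,0,0.1,0,0,0.93, 0,0,0,0.2,0,0,0.93, 0,0,0,0.2,0,0,0.93, 0,0,0,0.2,0,0,0.93, 0,0,0,0.2,0,0,0.93, 0,0,0,0.2,0,0,0.93, 0,0,0,0.3,0,0,0.93, 0,0,0,0.3,0,0,0.9, 0,0,0,0.3,0,0,0.9, 0,0,0,0.3,0,0,0.9, 0,0,0,0.3,0,0,0.9, 0,0,0,0.2,0,0,0.9, 0,0,0,0,0,0,0, 0,0,0,0,0,0,0, 0,0,0,0,0,0,0]'
python3 - <<'E'
from h import *
d(.6045,-.2645,.003,-11.3)
t,s=robot.snapshot('top'),robot.snapshot('side')
for n,i in (('top',t),('side',s)):
    for x in toroids(i,n): print(n,x[0],x[1],x[2],plane(n,x[0],.145)[:2],x[3] and x[3][3])
E
```

```text
clock: 37.0
position: [0.6032, -0.272, 0.2088]
eef_rot: [[-1.0, 0.011, -0.002], [0.011, 1.0, -0.004], [0.002, -0.004, -1.0]]
force: [0.5, -0.2, -0.1]
grip_width: 0.0857
grasp_force: 0.0
clock: 38.6
position: [0.6054, -0.264, 0.0977]
eef_rot: [[0.216, 0.976, 0.0], [0.976, -0.216, -0.0], [-0.0, 0.0, -1.0]]
force: [0.5, -0.3, -0.1]
grip_width: 0.0855
grasp_force: 0.0
[-0.0154 -0.0194  2.3666] ('wz', np.float64(-0.13903265047939328), 'tooly', np.float64(-12.494897613048012), 'q7', np.float64(-0.24126945662598887)) ('tilt wx,wy', array([0.0012, 0.0011, 0.    ]))
top [324.    162.566] 53 [0.6757 0.0499] [0.6544 0.0493] None
top [377.1923 162.5   ] 52 [ 0.6753 -0.1149] [ 0.654  -0.1025] None
top [300.2632 171.6053] 38 [0.6477 0.1235] [0.6285 0.1171] None
top [324.0185 195.7407] 54 [0.5722 0.0501] [0.559  0.0495] None
side [408.2174 117.6739] 46 [ 0.3783 -0.6391] [ 0.3393 -0.4392] None
side [288.5778 144.6667] 45 [ 0.7425 -0.2545] [ 0.6558 -0.105 ] None
side [265.3696 170.5217] 46 [ 0.741  -0.0767] [0.6545 0.0495] None
side [292.8261 178.6304] 46 [ 0.6308 -0.0754] [0.5587 0.0506] None
side [262.5686 203.2353] 51 [0.6611 0.0771] [0.5851 0.1832] None
side [298.2067 396.98  ] 150 [0.2794 0.5772] [0.2533 0.6177] None
```

```bash
python3 -m creep '[0,-0.015,-0.015,0.6,0,0,-0.1, 0,0,0,0.6,0,0,0, 0,0,0,0.6,0,0,0, 0,0,0,0.57,0,0,0, 0,0,0,0,0,0,0, 0,0,0,0,0,0,0, 255,0,0,0,0,0,0, 255,0,0,0,0,0,0, 255,0,0,0,0,0,0]' 30; python3 -m creep '[0,0,0,0,0,0,0, 0,0,0,0,0,0,0, 0,0,0,0,0,0,0, 0,0,0,0,0,0,-0.952, 0,0,0,0,0,0,-0.952, 0,0,0,0,0,0,-0.952, 0,0,0,0,0,0,-0.952, 0,0,0,0,0,0,-0.952, 0,0,0,0,0,0,-0.952, 0,0,0,0,0,0,-0.952, 0,0,0,0,0,0,-0.952, 0,0,0,0,0,0,-0.952, 0,0,0,0,0,0,-0.952, 0,0,0,0,0,0,-0.952,0,0,0,0,0,0,0,0,0,0,0,0,0,0,0,0,0,0,0,0,0]'; python3 -c "
from h import *
d(.6045,-.2645,.0055,78.7)"
```

```text
clock: 39.6
position: [0.6048, -0.2651, 0.0036]
eef_rot: [[0.204, 0.979, 0.001], [0.979, -0.204, -0.001], [-0.001, 0.001, -1.0]]
force: [-1.4, 1.1, 4.5]
grip_width: 0.0552
grasp_force: 33.1
clock: 41.3
position: [0.6037, -0.2649, 0.0018]
eef_rot: [[-0.979, 0.206, -0.002], [0.206, 0.979, -0.0], [0.002, -0.001, -1.0]]
force: [-0.7, 0.1, -0.2]
grip_width: 0.0853
grasp_force: 0.0
[-0.0178  0.0145 -0.0932] ('wz', np.float64(-0.06761654564288697), 'tooly', np.float64(78.11887859641134), 'q7', np.float64(1.102571048928928)) ('tilt wx,wy', array([-0.0045, -0.01  , -0.    ]))
```

```bash
python3 -m creep '[0,-0.028,0,-0.09,0,0,0, 255,0,0,0,0,0,0, 255,0,0,0,0,0,0, 255,0,0,0,0,0,0, 255,0,0,0,0,0,0]' 60; python3 -m creep '[255,0,0,-0.4,0,0,0, 255,0,0,-0.9,0,0,0, 255,0,0,-0.9,0,0,-0.7, 255,0,0,-0.9,0,0,-0.685, 255,0,0,-0.9,0,0,0, 255,0,0,-0.9,0,0,0, 255,0.2,0.683,0,0,0,0, 255,0.2,0.683,0,0,0,0, 255,0.2,0.683,0,0,0,0, 255,0.2,0.683,0,0,0,0, 255,0.2,0.683,0,0,0,0, 255,0.2,0.683,0,0,0,0, 255,0,0,0.6,0,0,0, 255,0,0,0.6,0,0,0, 255,0,0,0,0,0,0,255,0,0,0,0,0,0,255,0,0,0,0,0,0]';python3 -c "
from h import *
d(.557,-.1012,.121,90)"
```

```text
clock: 41.8
position: [0.6053, -0.265, 0.006]
eef_rot: [[-0.979, 0.204, -0.001], [0.204, 0.979, -0.0], [0.0, -0.0, -1.0]]
force: [0.2, -0.6, -0.5]
grip_width: 0.0381
grasp_force: 61.0
clock: 43.5
position: [0.5576, -0.1011, 0.155]
eef_rot: [[-1.0, -0.002, 0.001], [-0.002, 1.0, -0.0], [-0.001, -0.0, -1.0]]
force: [0.3, 0.5, -1.9]
grip_width: 0.038
grasp_force: 61.1
[ 0.0151 -0.0019  0.8499] ('wz', np.float64(0.013782052703148941), 'tooly', np.float64(90.1184480179376), 'q7', np.float64(1.1481307846874207)) ('tilt wx,wy', array([-0.0005,  0.0045,  0.    ]))
```

```bash
python3 -m creep '[255,0.015,0,0.2,0,0,0.01, 255,0,0,0.2,0,0,0, 255,0,0,0.15,0,0,0, 255,0,0,0.06,0,0,0, 255,0,0,0,0,0,0, 255,0,0,0,0,0,0,255,0,0,0,0,0,0]'; python3 -c "
from h import *
d(.557,-.1012,.121,90)"
```

```text
clock: 44.2
position: [0.5561, -0.1012, 0.129]
eef_rot: [[-1.0, -0.001, -0.001], [-0.001, 1.0, 0.0], [0.001, 0.0, -1.0]]
force: [-0.2, 0.5, -1.4]
grip_width: 0.0381
grasp_force: 61.1
[-0.0221 -0.0001  0.2006] ('wz', np.float64(0.005781136679948452), 'tooly', np.float64(90.0496852098824), 'q7', np.float64(1.1244930052321844)) ('tilt wx,wy', array([ 0.0007, -0.0083,  0.    ]))
```

```bash
python3 -m creep '[255,-0.02,0,0.05,0,0,0, 255,0,0,0.05,0,0,0, 255,0,0,0.05,0,0,0, 255,0,0,0.05,0,0,0, 255,0,0,0.02,0,0,0, 255,0,0,0,0,0,0]'; python3 -c "
from h import *
d(.557,-.1012,.121,90)"
```

```text
clock: 44.8
position: [0.5571, -0.1005, 0.1218]
eef_rot: [[-1.0, -0.001, -0.001], [-0.001, 1.0, -0.0], [0.001, -0.0, -1.0]]
force: [-3.2, 1.8, 11.0]
grip_width: 0.0383
grasp_force: 68.1
[ 0.0014 -0.0178  0.0206] ('wz', np.float64(0.007386349773442565), 'tooly', np.float64(90.06348100020385), 'q7', np.float64(1.116019431648366)) ('tilt wx,wy', array([-0.002 , -0.0097,  0.    ]))
```

```bash
python3 -m creep '[90,0,0,0,0,0,0, 90,0,0,0,0,0,0, 90,0,0,-0.4,0,0,0, 90,0,0,-0.8,0,0,0, 90,0,0,-0.8,0,0,0, 150,0.5,-0.8,-0.2,0,0,0, 150,0.5,-0.8,0,0,0,0, 150,0.5,-0.8,0,0,0,0, 150,0.5,-0.8,0,0,0,0, 150,0.5,-0.8,0,0,0,0, 150,0,0,0,0,0,0]'
python3 - <<'E'
from h import *
t,s=robot.snapshot('top'),robot.snapshot('side')
for n,i in (('top',t),('side',s)):
    for x in toroids(i,n): print(n,x[0],x[1],x[2],plane(n,x[0],.145)[:2])
o=np.zeros((600,800,3),np.uint8);o[:360,:400]=cv2.resize(t[125:233,290:410],(400,360),interpolation=2);o[:480,400:]=cv2.resize(s[90:210,220:320],(400,480),interpolation=2);cv2.imwrite('pics/g5.png',o[:480,:,::-1])
E
```

```text
clock: 45.9
position: [0.4538, -0.2678, 0.2083]
eef_rot: [[-1.0, 0.01, -0.004], [0.01, 1.0, -0.003], [0.004, -0.003, -1.0]]
force: [-0.4, -0.6, 0.3]
grip_width: 0.0353
grasp_force: 0.0
top [324.    162.566] 53 [0.6757 0.0499] [0.6544 0.0493]
top [377.1923 162.5   ] 52 [ 0.6753 -0.1149] [ 0.654  -0.1025]
top [300.2632 171.6053] 38 [0.6477 0.1235] [0.6285 0.1171]
top [324.0185 195.7407] 54 [0.5722 0.0501] [0.559  0.0495]
top [377.4182 195.7091] 55 [ 0.5717 -0.1143] [ 0.5586 -0.102 ]
side [408.1628 117.5349] 43 [ 0.3788 -0.6402] [ 0.3397 -0.4401]
side [288.7442 144.5581] 43 [ 0.7422 -0.2554] [ 0.6555 -0.1058]
side [314.6458 151.4167] 48 [ 0.6317 -0.254 ] [ 0.5595 -0.1045]
side [265.4651 170.3721] 43 [ 0.7411 -0.0776] [0.6546 0.0488]
side [292.9535 178.4651] 43 [ 0.6308 -0.0764] [0.5587 0.0498]
side [262.449  202.9592] 49 [0.6622 0.0761] [0.586  0.1823]
side [298.2067 396.98  ] 150 [0.2794 0.5772] [0.2533 0.6177]
```

View pics/g5.png

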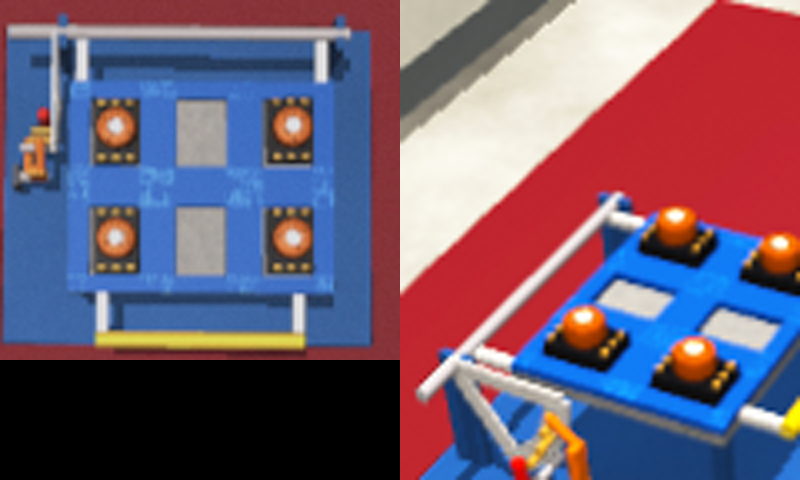

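All four blocks sit flat in the outer pockets, at (115,130), (290,130), (115,238) and (290,238) in the left crop, and no other amber toroid is left. Back to the handle.

```bash
python3 -m creep '[150,0,0,0,0,0,0.952, 150,0,0,0,0,0,0.952, 150,0,0,0,0,0,0.952, 150,0,0,0,0,0,0.952, 150,0,0,0,0,0,0.952, 150,0,0,0,0,0,0.952, 150,0,0,0,0,0,0.952, 150,0,0,0,0,0,0.952, 150,0,0,0,0,0,0.952, 150,0,0,0,0,0,0.952, 150,0,0,0,0,0,0.952, 150,0.9,0.07,0,0,0,0, 150,0.9,0.07,0,0,0,0, 150,0.9,0.07,0,0,0,0, 150,0.9,0.07,0,0,0,0, 150,0.9,0.07,0,0,0,0, 150,0.9,0.07,0,0,0,0, 150,0,0,0,0,0,0,150,0,0,0,0,0,0,150,0,0,0,0,0,0]'; python3 -c "
from h import *
d(.4722,-.024,.0935,0)"
```

```text
clock: 48.0
position: [0.4738, -0.0453, 0.2085]
eef_rot: [[-0.001, 1.0, -0.001], [1.0, 0.001, -0.0], [-0.0, -0.001, -1.0]]
force: [-0.0, -0.0, -0.2]
grip_width: 0.0351
grasp_force: 0.0
[ 0.5328 -0.035   2.8752] ('wz', np.float64(0.009984735204714077), 'tooly', np.float64(0.08581247801786701), 'q7', np.float64(-0.19556417679506374)) ('tilt wx,wy', array([-0.0091,  0.003 , -0.    ]))
```

```bash
python3 -m creep '[150,0.53,-0.035,0,0,0,0, 150,0,0,0.7,0,0,0, 150,0,0,0.7,0,0,0, 150,0,0,0.7,0,0,0, 150,0,0,0.5,0,0,0, 150,0,0,0.27,0,0,0, 150,0,0,0,0,0,0, 150,0,0,0,0,0,0, 255,0,0,0,0,0,0, 255,0,0,0,0,0,0, 255,0,0,0,0,0,0, 255,0,0,0,0,0,0]' 40
```

```text
clock: 49.2
position: [0.4723, -0.0243, 0.0947]
eef_rot: [[0.0, 1.0, -0.001], [1.0, -0.0, -0.001], [-0.001, -0.001, -1.0]]
force: [-2.3, 0.5, 5.1]
grip_width: 0.0129
grasp_force: 39.0
```

```bash
python3 -m creep '[255,0,0.003,-0.2,0,0,0, 255,0,0.009,-0.2,0,0,0, 255,0,0.015,-0.2,0,0,0, 255,0,0.02,-0.2,0,0,0, 255,0,0.027,-0.2,0,0,0, 255,0,0.033,-0.2,0,0,0, 255,0,0.039,-0.2,0,0,0, 255,0,0.045,-0.2,0,0,0, 255,0,0.051,-0.196,0,0,0, 255,0,0.057,-0.194,0,0,0, 255,0,0.063,-0.192,0,0,0, 255,0,0.068,-0.19,0,0,0, 255,0,0.074,-0.188,0,0,0, 255,0,0,0,0,0,0, 255,0,0,0,0,0,0, 255,0,0,0,0,0,0]' 40; python3 -c "
from h import *
p=robot.sense()['position'];print(np.arctan2(p[2]-.0945,.7422-p[0]),np.arcsin((p[2]-.0945)/.27))"
```

```text
clock: 50.8
position: [0.4909, -0.0245, 0.196]
eef_rot: [[-0.001, 1.0, -0.005], [1.0, 0.001, -0.001], [-0.001, -0.005, -1.0]]
force: [-5.7, -2.6, -5.1]
grip_width: 0.0126
grasp_force: 39.3
0.38390770065479435 0.38539856424609426
```

```bash
python3 -m creep '[255,0,0.065,-0.15,0,0,0, 255,0,0.067,-0.15,0,0,0, 255,0,0,0,0,0,0, 255,0,0,0,0,0,0, 255,0,0,0,0,0,0]' 40; python3 -c "
from h import *
p=robot.sense()['position'];print(np.arctan2(p[2]-.0945,.7422-p[0]),np.arcsin((p[2]-.0945)/.27))"
```

```text
clock: 51.3
position: [0.496, -0.0245, 0.2082]
eef_rot: [[-0.001, 1.0, -0.006], [1.0, 0.001, -0.002], [-0.002, -0.006, -1.0]]
force: [-7.4, -2.9, -2.7]
grip_width: 0.0124
grasp_force: 39.5
0.4327069004274648 0.43484115250216165
```

```bash
python3 -m creep '[255,0,0.03,-0.06,0,0,0, 255,0,0,0,0,0,0, 255,0,0,0,0,0,0, 255,0,-0.05,0.12,0,0,0, 255,0,-0.05,0.12,0,0,0, 255,0,-0.05,0.12,0,0,0, 255,0,0,0,0,0,0, 255,0,0,0,0,0,0, 255,0,0,0,0,0,0]' 40; python3 -c "
from h import *
p=robot.sense()['position'];print(np.arctan2(p[2]-.0945,.7422-p[0]),np.arcsin((p[2]-.0945)/.27))
s=robot.snapshot('side');cv2.imwrite('pics/g6.png',cv2.resize(s[90:220,210:340],(560,560),interpolation=2)[:,:,::-1])"
```

```text
clock: 52.2
position: [0.4917, -0.0245, 0.1978]
eef_rot: [[-0.0, 1.0, -0.006], [1.0, 0.0, -0.003], [-0.003, -0.006, -1.0]]
force: [-11.7, -3.6, 7.4]
grip_width: 0.0127
grasp_force: 40.5
0.3910844788724647 0.39257675160728467
```

View pics/g6.png

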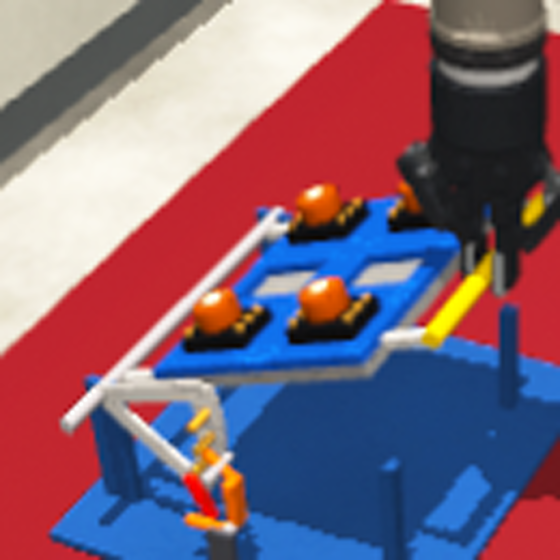

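The board rests on the notch: the reaction is upward at 7 N, and the blocks are still seated. Releasing now.

```bash
python3 -m creep '[200,0,0,0,0,0,0, 160,0,0,0,0,0,0, 150,0,0,0,0,0,0, 150,0,0,-0.1,0,0,0, 150,0,0,-0.5,0,0,0, 150,0,0,-0.9,0,0,0, 150,0,0,-0.9,0,0,0, 150,0,-0.9,0,0,0,0, 150,-0.7,-0.7,0,0,0,0, 150,-1,0,0,0,0,0, 150,-1,0,0,0,0,0, 150,-1,0,0,0,0,0, 150,-1,0,0,0,0,0, 150,-1,0,0,0,0,0, 150,0,0,0,0,0,0, 150,0,0,0,0,0,0,150,0,0,0,0,0,0,150,0,0,0,0,0,0]'
python3 - <<'E'
from h import *
t,s=robot.snapshot('top'),robot.snapshot('side');P={}
for n,im in(('top',t),('side',s)):
    for c,a,l in blobs(yellow(im),60,2000):
        if c[0]>290: P[n]=c
print(P); p,e=tri(P['top'],P['side']);print(p,e,'theta',np.arcsin((p[2]-.118)/.27))
o=np.zeros((520,800,3),np.uint8);o[:360,:400]=cv2.resize(t[125:233,290:410],(400,360),interpolation=2);o[:,400:]=cv2.resize(s[90:220,220:320],(400,520),interpolation=2);cv2.imwrite('pics/g7.png',o[:,:,::-1])
E
```

```text
clock: 54.05
position: [0.4299, -0.2506, 0.2925]
eef_rot: [[-0.004, 1.0, -0.001], [1.0, 0.004, -0.001], [-0.001, -0.001, -1.0]]
force: [-0.2, 1.1, 0.1]
grip_width: 0.0356
grasp_force: 0.0
{'top': array([350.6237, 217.3833]), 'side': array([322.2435, 152.2591])}
[ 0.4935 -0.0217  0.213 ] 0.002047676957568196 theta 0.35957247708528345
```

View pics/g7.png

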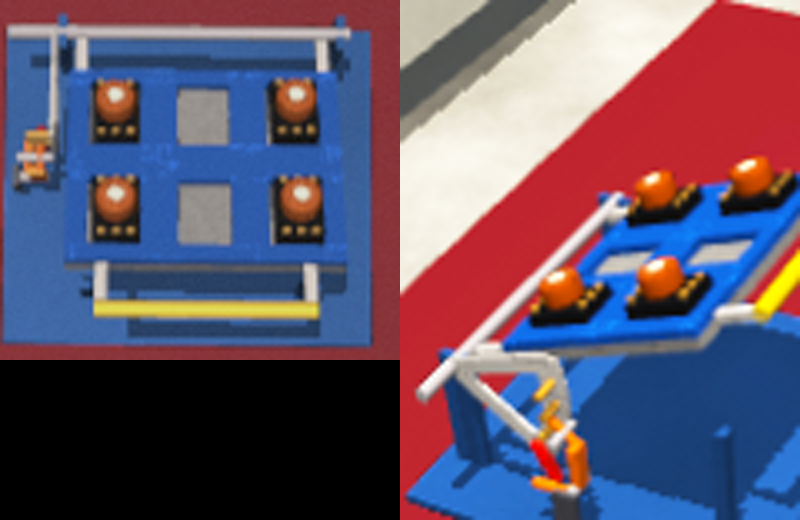

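The board is propped with the pawl in and all four blocks seated. One last check that it is not still sinking.

```bash
python3 -m creep '[150,0,0,0,0,0,0,150,0,0,0,0,0,0,150,0,0,0,0,0,0,150,0,0,0,0,0,0,150,0,0,0,0,0,0,150,0,0,0,0,0,0,150,0,0,0,0,0,0,150,0,0,0,0,0,0,150,0,0,0,0,0,0,150,0,0,0,0,0,0,150,0,0,0,0,0,0,150,0,0,0,0,0,0]' >/dev/null
python3 - <<'E'
from h import *
for n in('top','side'):
    im=robot.snapshot(n);print(n,[c for c,a,l in blobs(yellow(im),60,2000) if c[0]>290],len(toroids(im,n)))
E
```

```text
top [array([350.507 , 217.3627])] 4
side [array([322.2435, 152.2591])] 7
```

Stable.

```bash
python3 -c "
from workcell import robot
print(robot.sign_off())"
```

```text
the job is handed in; nothing more can be done
None
```

I handed the job in with the board propped and stable on its middle notch, all four amber toroids seated in the corner pockets, and the tape roll, big black toroid and screwdriver not touched; sign-off gave no verdict.

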